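Draw the bottom spacer from a deep magazine with a hook picker

ROBOT

A 7-joint arm with a two-finger parallel gripper is mounted at the origin on the work surface. World frame = base frame: x ahead of the robot, y to its left, z up, the work surface at z = 0. Lengths are in mm, angles in rad, forces in N, time in s.
With the tool pointing down it reaches from about 425 to 825 mm from the base axis. Payload 3.6 kg.
Tool frame: the origin (TCP) lies at the centre of the arm's flange, where the gripper is bolted on; the fingertips stand 186 mm ahead of it and the grasp point (between the pads) lies 167 mm ahead of it; z points along the fingers, y is the line along which they close (so a half turn about z gives the same grasp; the last joint's range is limited). The gripper opens to 93 mm and grips with 3 to 60 N. Pads are 15 mm wide; open, the fingers measure 128 mm over their backs; the gripper's body (75 mm by 188 mm) begins 65 mm behind the grasp point.
Start: joints at [1.296, 0.615, -0.013, 1.423, 0.008, 1.103, -0.04], TCP at [159.437, -630.124, 404.74] pointing down, gripper open.
Joint ranges: [-3.12, 3.12], [-0.3, 2.06], [-1.34, 1.32], [0.26, 2.42], [-1.36, 4.5], [0.01, 1.98], [-2.84, 2.84]. Speed limits (rad/s): [2.79, 2.79, 3.14, 3.14, 3.14, 3.14, 3.14].

INTERFACE

Orientations are given as a unit quaternion [w, x, y, z].
In Python, from bench import telemetry, optics, manip gives the robot as it stands.
- The arm moves only by the tool move_arm, never from a script. Its argument "series" is one flat list of numbers, 4 for each row, row after row: the shift along the tool's x, y, z normalised to -1 to 1, where 1 is 1 m, then the turn about the tool's z normalised to -1 to 1, where 1 is 360 degrees. In form: [dx, dy, dz, yaw, dx, dy, dz, yaw, ...]. A call has 1 to 10 rows; each row shifts and turns the commanded pose from where the row before left it, along the tool's axes as they then stand; what a row does not reach is not made up. A row lasts 1/8 s, in which the tool goes at most 62.5 mm and 10.7 degrees, less where a joint would pass 70% of its speed; a pose out of reach is approached as far as the arm can. A call with a number of a shift or a turn outside -1 to 1 is refused whole. A call with a gripper value outside its range is refused whole. "fingers" is the closure in counts, from 0 (fully open) to 255 (shut), set as the call begins (left out, the last holds). The fingers move at their own pace and stop on an object; "force" is the grip in N (left out, the last holds). Time passes only in rows, so rows that do not move let the fingers close. It gives the time, the measured TCP pose, the force, the opening and the grip force at its end, in the units of the state.
- telemetry.read_state(): the state, without advancing time (a new reading comes with each control period).
- optics.grab_frame(name): name is "side" or "top"; returns a dict with "color" (384x512x3 uint8, red, green, blue), "intrinsics" (3x3 intrinsics, pixels), "k1" (the pictures are not rectified: a ray, as slopes to the right and down, at radius r is drawn at 1 + k1 r^2 times it, then the intrinsics apply), "rvec" (rotation vector, rad) and "tvec" (3), from world to camera coordinates, as OpenCV has them. Camera axes: x right, y down, z forward; pixel columns grow to the right and rows downward; lengths in mm; the calibration is good to about 2 mm. A picture is of the moment at which its call begins. There is no depth.
- manip.finish_job(): hands the job in; it is judged then, once.
Trained networks look in the newest picture that a camera, given by its name, has taken for a name from the list of things; names that differ only in an ending like _2 or _b are one class to them, and where a whole thing is asked for, a point or a joint stands for the part that bears it (a point fixed in the world has none). Each returns a list of dicts, best first, with "confidence" (0 to 1); they miss things now and then, are a little off and sometimes report something else, mostly with a low value. They report only what shows in the picture. A call takes as long as a camera call. They do not tell look-alikes from the thing itself.
- optics.find_in(camera, label): "at" ([column, row] in pixels, amid what is visible of it).
- optics.pinpoint(camera, label): "at" ([column, row] in pixels: a listed point, or the origin of a listed thing).
The state is a dict: "clock": time; "q": joint angles; "joint_velocities": joint speeds; "tau": joint torques, N m; "ee_pos": TCP position; "orientation": TCP orientation; "contact_force": force on the tool from outside, world axes, zero at the start; "wrist_torque": the same for the moment, N m; "gripper_width": finger opening in mm; "gripper_force": force on a finger pad.
Only numpy, scipy, OpenCV 4.12 (cv2) and the standard library are available. Lean on these libraries where they do the work, as an engineer would, in place of code of your own. Each camera call takes 0.05 s, during which the arm holds its last target. There are 200 camera calls.

TASK

Take the hook picker from its mat, reach with it through the narrow tunnel of the spacer magazine, hook the bottom spacer by its slot and draw it right out onto the bench, so that the other three drop flat in the chute; no fingers on the spacer while it is inside. Then lay the picker on its mat again, flat and handle up, all of it over the mat, and lay the spacer flat on the weld fixture between the two rails, midway along them, its slot pointing at either rail. Leave the other things on the bench where they are.

Things in the scene. Friction and masses are not known exactly. Their poses are not given: they have to be found in the camera images.
- magazine: Grey magazine of slick coated sheet steel, fixed to the bench: a low tunnel leading to a chute. Origin: on the bench, middle of the tunnel's open mouth; x points into the tunnel, z up. Its floor is a 2 mm sheet from x = 0 to 180 mm. Tunnel x = 0 to 120 mm, 60 wide, walls 3 thick and 30 high. 3 mm thick foot flanges (bolts to 7 mm high) reach 55 mm to each side of the centre line from x = 15 to 165 mm.
- magazine_mouth (a point): The same point as the magazine's origin. The tunnel's roof is four lengthwise steel bars (6 mm wide, 13 mm gaps, top at 33 mm above the bench): one can look through but not reach through.
- chute_floor (a point): Centre of the chute's floor, 2 mm above the bench, 150 mm in from the mouth; axes as the magazine. The chute, inside from 120 to 180 mm from the mouth and 60 mm wide, is open on top, 85 mm high; its front wall (117 to 120 mm from the mouth) ends 18 mm above that floor, so that only the bottom spacer can pass.
- spacer: The lowest of the stack of four spacers: aluminium, about 0.09 kg (origin: centre of its underside; axes as spacer_mid). It lies on the magazine's floor with the others resting on it; 1 to 4 N draws it out.
- spacer_mid (a point): Centre, half-way up, of the bottom spacer: plate 56 x 56 x 14 mm with a T-shaped slot through it, open at its -x edge, which faces the tunnel mouth at the start. Slot: neck 24 mm wide for x = -28 to -18 mm, then a pocket 40 mm wide for x = -18 to 0. A hook in the pocket pulls on the inner faces (x = -18) of the lips beside the neck (|y| = 12 to 20 mm).
- second_mid (a point): Centre of the second spacer from below, the same kind of plate, stacked directly on the bottom one; axes likewise. It rests 14 mm higher and drops to the magazine's floor when the bottom one is gone.
- third_mid (a point): Centre of the third spacer from below, likewise.
- fourth_mid (a point): Centre of the top spacer, likewise.
- picker: The hook picker, loose, about 0.18 kg (origin: underside of the handle's middle; axes as picker_grip). Wooden handle block 44 (x) x 22 (y) mm, from 8 to 52 mm above the underside, on a steel foot 44 x 34 x 8 mm. The balance point lies some 17 mm ahead of the handle's middle.
- picker_grip (a point): Point to grasp on the picker: middle of its upright handle, 34 mm above its underside. x points along the shaft to the hook, z up.
- picker_tip (a point): Centre of the shaft's end face, 205 mm ahead of the handle's middle, 4.5 mm above the picker's underside; axes as picker_grip. The straight steel shaft is 8 mm wide and 9 mm high, flush with the underside. The hook is a barb on the +y (left) side of the last 8 mm of the shaft, reaching from y = 4 to 12 mm, 9 mm high.
- mat: Black rubber mat fixed on the bench, 300 (x) x 110 (y) x 3 mm; origin: centre of its underside. The picker lies on it, shaft along +x, and belongs back there.
- fixture: Weld fixture fixed to the bench: dark steel base 120 (x) x 90 (y) x 12 mm with two steel rails 8 mm high along x, their inner faces 64 mm apart (y = -32 and 32 mm), rail tops 20 mm above the bench. Origin: centre of its underside. The open ends of the lane (x) leave room for fingers.
- bin: Bystander: empty grey plastic bin 80 x 80 x 40 mm. Origin: centre of its underside.
- spray: Bystander: grey spray can, 60 mm diameter, 160 mm high, upright. Origin: centre of its underside.
- collar: Bystander: galvanised duct collar, a ring 90 mm diameter, 50 mm high. Origin: centre of its underside.
- spanner: Bystander: steel spanner lying flat. Origin: its underside.
There are look-alikes about, which are no part of the job. Several things have the shape of the fixture; the one meant has the colours described above.

How it is judged (in metres and radians):
On the way, in this order (a step that is already met when the one before it is completed fails the run):
1. the picker is taken up from its mat: held by the fingers and moved more than 40 mm (distance of picker_grip from where it was at the start of the episode above 0.04 m and contact force between the fingers and picker above 1 N), for 0.1 s.
2. the picker's tip is deep in the magazine, under the chute, past the spacer's lips (x of picker_tip in the frame of magazine above 0.135 m and x of spacer_mid in the frame of magazine above 0.12 m), for 0.05 s.
3. the bottom spacer lies wholly outside the mouth, and the others have dropped flat in the chute (x of spacer_mid in the frame of magazine below -0.028 m and height (world z) of second_mid below 0.013 m and horizontal distance between each of second_mid, third_mid, fourth_mid and chute_floor below 0.012 m and angle between each of second_mid, third_mid, fourth_mid's own z axis and vertical below 0.1 rad and height (world z) of third_mid below 0.027 m and height (world z) of fourth_mid below 0.041 m), for 0.2 s.
At the end, for the whole second after the job is handed in: Spacer flat on the fixture between the rails, within 15 mm of the middle along them and 8 mm across, slot square to them within 11 degrees; picker upright and flat on its mat, all of it over the mat; the other three stacked flat on the chute floor, within 12 mm of its centre (x of spacer_mid in the frame of fixture between -0.015 and 0.015 m and y of spacer_mid in the frame of fixture between -0.008 and 0.008 m and z of spacer_mid in the frame of fixture between 0.015 and 0.0225 m and angle between spacer_mid's own z axis and vertical below 0.08 rad and angle between the x axis of spacer_mid and the y axis of fixture, either way round below 0.2 rad and x of picker_grip in the frame of mat between -0.13 and 0.13 m and y of picker_grip in the frame of mat between -0.04 and 0.04 m and x of picker_tip in the frame of mat between -0.15 and 0.15 m and y of picker_tip in the frame of mat between -0.047 and 0.047 m and z of picker_grip in the frame of mat between 0.031 and 0.043 m and angle between picker_grip's own z axis and vertical below 0.12 rad and height (world z) of second_mid below 0.013 m and horizontal distance between each of second_mid, third_mid, fourth_mid and chute_floor below 0.012 m and angle between each of second_mid, third_mid, fourth_mid's own z axis and vertical below 0.1 rad and height (world z) of third_mid below 0.027 m and height (world z) of fourth_mid below 0.041 m); the robot touches nothing.
It fails at once if the bin, spray can, duct collar or spanner is moved more than 30 mm (distance of any of bin, spray, collar, spanner from where it was at the start of the episode above 0.03 m).
It fails at once if the fingers touch the bottom spacer while its centre is still inside the magazine (it must be drawn out with the picker) (contact force between the fingers and spacer above 0.5 N and x of spacer_mid in the frame of magazine above 0 m).
It fails at once if another spacer than the bottom one is pulled out of the chute (horizontal distance between any of second_mid, third_mid, fourth_mid and chute_floor above 0.03 m).
It also fails if it takes over 72 s, if anything falls off the work surface, if the arm or the gripper's body presses on something with over 40 N, if the wrist force passes 120 N, or if a joint passes its speed limit or range.

## Working session

There is one attempt and no reset: what is moved stays moved. The work goes in short steps, Python scripts to look and compute and a tool call to move; the robot and the scene stay as the last step left them, time stands still between calls to the robot, and variables do not carry over. Pictures are saved under pics/ and viewed, at most 13 in all, crops included, and the job is handed in when it is done.

Besides the shell and the picture viewer there is one more tool, called after "Emit:" as name(argument=value, ...), one argument or row to a line, values as JSON. move_arm: Moves the arm, as the interface text tells. Scaled input: -1 to 1 covers 1 m each way for a shift and 360 degrees each way for a turn. Its arguments: {"type":"object","properties":{"series":{"type":"array"},"fingers":{"type":"number"},"force":{"type":"number"}},"required":["series"]}

```bash
mkdir -p pics; ls; cat > h.py <<'E'
import numpy as np, cv2
from bench import telemetry, optics, manip
def ray(f,px):
    K=np.array(f['intrinsics'],float);k1=float(f['k1'])
    d=cv2.undistortPoints(np.array([[px]],float),K,np.array([k1,0,0,0.]))[0,0]
    R=cv2.Rodrigues(np.array(f['rvec'],float))[0];t=np.array(f['tvec'],float).ravel()
    return -R.T@t, R.T@np.array([d[0],d[1],1])
def at_z(f,px,z):
    c,v=ray(f,px); return c+v*(z-c[2])/v[2]
def proj(f,P):
    p,_=cv2.projectPoints(np.array(P,float).reshape(-1,3),np.array(f['rvec'],float),np.array(f['tvec'],float),np.array(f['intrinsics'],float),np.array([float(f['k1']),0,0,0]))
    return p[:,0]
E
python3 - <<'E'
from h import *
Z=dict(magazine=0,magazine_mouth=0,chute_floor=2,fourth_mid=51,picker_grip=37,picker_tip=7.5,mat=0,fixture=0,bin=0,spray=0,collar=0,spanner=0)
for c in ['top','side']:
    f=optics.grab_frame(c); cv2.imwrite(f'pics/{c}0.png',cv2.cvtColor(f['color'],cv2.COLOR_RGB2BGR))
    print(c,[np.round(x) for x in ray(f,[256,192])][0])
    for n,z in Z.items():
        print(n,[(np.round(r['at']).tolist(),round(r['confidence'],2),np.round(at_z(f,r['at'],z)[:2]).tolist()) for r in optics.pinpoint(c,n)[:4]])
s=telemetry.read_state();print(s['clock'],s['orientation'],s['gripper_width'])
E
```

```text
pics
top [ 385.  -32. 1027.]
magazine [([224.0, 203.0], 0.64, [557.0, 82.0]), ([337.0, 251.0], 0.45, [422.0, -245.0])]
magazine_mouth [([222.0, 200.0], 0.61, [565.0, 86.0])]
chute_floor [([170.0, 204.0], 0.6, [555.0, 237.0])]
fourth_mid [([170.0, 200.0], 0.56, [557.0, 226.0])]
picker_grip [([334.0, 253.0], 0.63, [415.0, -229.0])]
picker_tip [([263.0, 248.0], 0.81, [428.0, -34.0])]
mat [([170.0, 205.0], 0.6, [551.0, 237.0]), ([297.0, 250.0], 0.58, [423.0, -130.0])]
fixture [([420.0, 174.0], 0.96, [647.0, -502.0]), ([368.0, 131.0], 0.95, [780.0, -352.0]), ([306.0, 159.0], 0.79, [691.0, -160.0]), ([366.0, 186.0], 0.78, [609.0, -334.0])]
bin [([380.0, 237.0], 0.71, [460.0, -369.0])]
spray [([185.0, 154.0], 0.81, [707.0, 203.0])]
collar [([117.0, 232.0], 0.81, [469.0, 393.0])]
spanner [([212.0, 262.0], 0.93, [388.0, 109.0]), ([224.0, 203.0], 0.63, [557.0, 82.0])]
side [-94. 705. 951.]
magazine [([228.0, 230.0], 0.6, [549.0, 87.0])]
magazine_mouth [([227.0, 228.0], 0.92, [556.0, 83.0])]
chute_floor [([189.0, 254.0], 0.74, [559.0, 233.0])]
fourth_mid [([187.0, 246.0], 0.67, [552.0, 240.0])]
picker_grip [([325.0, 192.0], 0.93, [419.0, -223.0]), ([283.0, 230.0], 0.28, [408.0, 0.0])]
picker_tip [([283.0, 227.0], 0.92, [433.0, -33.0])]
mat [([306.0, 213.0], 0.56, [423.0, -135.0])]
fixture [([248.0, 171.0], 0.93, [698.0, -160.0]), ([270.0, 142.0], 0.9, [760.0, -350.0]), ([314.0, 139.0], 0.78, [649.0, -485.0]), ([298.0, 155.0], 0.65, [632.0, -363.0])]
bin [([339.0, 175.0], 0.61, [458.0, -371.0]), ([297.0, 158.0], 0.39, [624.0, -345.0])]
spray [([167.0, 218.0], 0.83, [717.0, 184.0])]
collar [([162.0, 309.0], 0.98, [471.0, 397.0])]
spanner [([262.0, 270.0], 0.67, [374.0, 127.0]), ([160.0, 313.0], 0.66, [468.0, 408.0]), ([226.0, 227.0], 0.35, [562.0, 82.0])]
1.3 [-3.49749999e-05  9.92330949e-01  1.23609410e-01  3.37238187e-05] 93.27840441030634
```

View pics/top0.png

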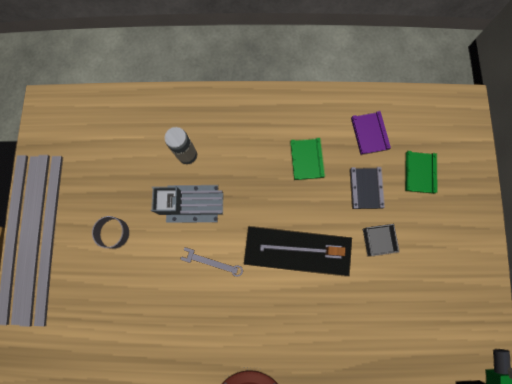

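View pics/side0.png

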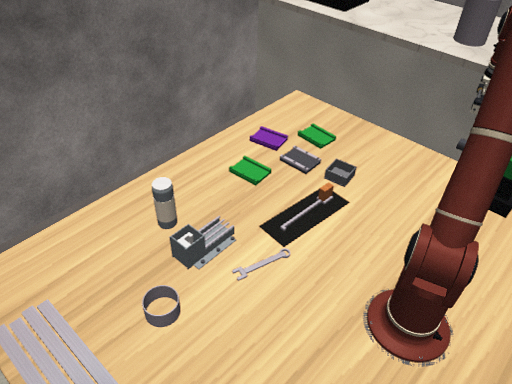

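Top picture: mat with the picker (handle 335,252; barb tip 263,248), magazine with mouth at about (222,202) and chute at (168,202), dark fixture at (367,187). Side picture: the same things, nothing hidden. I'll refine poses by fitting silhouettes.

```bash
cat > fit.py <<'E'
from h import *
from scipy.optimize import minimize
import itertools
def box(x0,x1,y0,y1,z0,z1): return np.array(list(itertools.product((x0,x1),(y0,y1),(z0,z1))),float)
def place(B,p):
    c,s=np.cos(p[2]),np.sin(p[2]); R=np.array([[c,-s,0],[s,c,0],[0,0,1]])
    return B@R.T+[p[0],p[1],0]
S=8
def render(f,boxes,p,roi):
    x0,y0,x1,y1=roi; im=np.zeros(((y1-y0)*S,(x1-x0)*S),np.uint8)
    for B in boxes:
        q=(proj(f,place(B,p))-[x0,y0]+.5)*S
        cv2.fillConvexPoly(im,cv2.convexHull(np.round(q).astype(np.int32)),255)
    return cv2.resize(im,(x1-x0,y1-y0),interpolation=cv2.INTER_AREA)/255.
def fit(frames,boxes,maskfn,p0,pad=14):
    data=[]
    for f in frames:
        q=np.vstack([proj(f,place(B,p0)) for B in boxes])
        x0,y0=np.floor(q.min(0)).astype(int)-pad; x1,y1=np.ceil(q.max(0)).astype(int)+pad
        data.append((f,(x0,y0,x1,y1),maskfn(f['color'][y0:y1,x0:x1])))
    def L(v,ds=data):
        p=[p0[0]+v[0],p0[1]+v[1],p0[2]+v[2]/60]
        return sum(np.abs(render(f,boxes,p,r)-m).sum() for f,r,m in ds)
    def solve(ds):
        b=minimize(L,[0,0,0],args=(ds,),method='Nelder-Mead',options=dict(initial_simplex=[[8,8,6],[-8,4,-6],[6,-8,-3],[-4,-6,6]],xatol=.05,fatol=.05))
        v=b.x; return np.round([p0[0]+v[0],p0[1]+v[1],p0[2]+v[2]/60],3),round(b.fun,1)
    return solve(data),[solve([d]) for d in data],data
MAG=[box(0,180,-33,33,0,2),box(0,120,-33,33,0,33),box(117,183,-33,33,0,87),box(15,165,-55,55,0,3)]
PICK=[box(-22,22,-11,11,11,55),box(-22,22,-17,17,3,11),box(22,205,-4,4,3,12),box(197,205,4,12,3,12)]
FIX=[box(-60,60,-45,45,0,12),box(-60,60,32,45,12,20),box(-60,60,-45,-32,12,20)]
def notwood(c):
    h=cv2.cvtColor(c,cv2.COLOR_RGB2HSV).astype(float); return np.clip((95-h[...,1])/40+.5,0,1)
def notblack(c): return np.clip((c.max(2).astype(float)-50)/40+.0,0,1)
E
python3 - <<'E'
from fit import *
fs=[optics.grab_frame('top'),optics.grab_frame('side')]
for px in ([205,195],[310,245],[250,260],[367,187],[130,150],[335,251],[290,249]): print(px,cv2.cvtColor(fs[0]['color'][px[1]:px[1]+1,px[0]:px[0]+1],cv2.COLOR_RGB2HSV)[0,0])
out=[]
for n,b,m,p0,pad in (('mag',MAG,notwood,(558,84,1.58),12),('pick',PICK,notblack,(417,-226,1.5),1),('fix',FIX,notwood,(615,-340,0),8)):
    a,s,d=fit(fs,b,m,p0,pad); print(n,a,s)
    for f,r,mk in d:
        e=f['color'][r[1]:r[3],r[0]:r[2]]; rr=render(f,b,a[0],r)
        o=np.hstack([e,np.repeat((mk*255).astype(np.uint8)[...,None],3,2),(np.dstack([mk,rr,rr])*255).astype(np.uint8)])
        out.append(cv2.resize(o,(400,int(o.shape[0]*400/o.shape[1])),interpolation=cv2.INTER_NEAREST))
rows=[]
for i in range(0,6,2):
    h=max(out[i].shape[0],out[i+1].shape[0]); rows.append(np.hstack([cv2.copyMakeBorder(x,0,h-x.shape[0],0,0,cv2.BORDER_CONSTANT) for x in out[i:i+2]]))
cv2.imwrite('pics/fit0.png',cv2.cvtColor(np.vstack(rows)[:600],cv2.COLOR_RGB2BGR))
E
```

```text
[205, 195] [103  35 118]
[310, 245] [40 32 24]
[250, 260] [40 31 25]
[367, 187] [113  35  66]
[130, 150] [ 18 114 161]
[335, 251] [ 14 169 146]
[290, 249] [132  22 117]
mag (array([558.165,  84.571,   1.585]), np.float64(2007.5)) [(array([557.292,  84.203,   1.573]), np.float64(199.1)), (array([558.78 ,  84.873,   1.589]), np.float64(1807.5))]
pick (array([ 420.715, -231.625,    1.501]), np.float64(1358.6)) [(array([ 419.47 , -239.579,    1.499]), np.float64(82.1)), (array([ 422.057, -233.713,    1.501]), np.float64(1277.6))]
fix (array([ 6.04182e+02, -3.35582e+02,  1.90000e-02]), np.float64(470.8)) [(array([ 6.04108e+02, -3.35401e+02,  1.50000e-02]), np.float64(76.7)), (array([ 6.06707e+02, -3.37209e+02,  2.10000e-02]), np.float64(377.6))]
```

View pics/fit0.png

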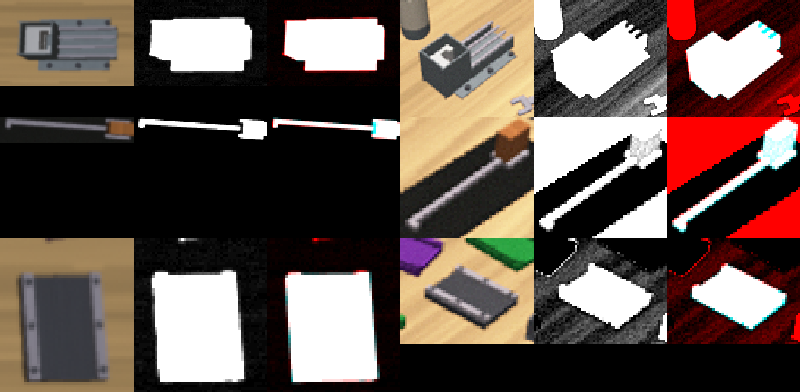

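```bash
python3 - <<'E'
s=open('fit.py').read()
s=s.replace("data.append((f,(x0,y0,x1,y1),maskfn(f['color'][y0:y1,x0:x1])))","r=(x0,y0,x1,y1); near=cv2.dilate((render(f,boxes,p0,r)>0).astype(np.uint8),np.ones((7,7)))\n        data.append((f,r,maskfn(f['color'][y0:y1,x0:x1])*near))")
s=s.replace("(95-h[...,1])/40+.5","(75-h[...,1])/30+.5")
open('fit.py','w').write(s)
E
python3 - <<'E'
from fit import *
fs=[optics.grab_frame('top'),optics.grab_frame('side')]
for n,b,m,p0,pad in (('mag',MAG,notwood,(558,84.5,1.58),8),('pick',PICK,notblack,(420,-236,1.5),5),('fix',FIX,notwood,(605,-336,0.017),8)):
    a,s,d=fit(fs,b,m,p0,pad); print(n,a,s)
s=telemetry.read_state();print(s['clock'],s['ee_pos'],s['q'])
E
```

```text
mag (array([557.868,  84.817,   1.584]), np.float64(148.3)) [(array([557.249,  84.775,   1.58 ]), np.float64(43.9)), (array([558.91 ,  85.251,   1.592]), np.float64(99.6))]
pick (array([ 420.663, -232.125,    1.499]), np.float64(251.9)) [(array([ 420.621, -231.113,    1.505]), np.float64(48.0)), (array([ 421.854, -233.751,    1.501]), np.float64(167.1))]
fix (array([ 6.04757e+02, -3.35530e+02,  1.40000e-02]), np.float64(104.1)) [(array([ 6.04196e+02, -3.35314e+02,  1.50000e-02]), np.float64(49.7)), (array([ 6.06469e+02, -3.36415e+02,  2.50000e-02]), np.float64(47.4))]
1.5 [ 159.45121989 -630.12879519  404.73480587] [ 1.29649246  0.61491753 -0.01261954  1.42338183  0.00810804  1.10339524
 -0.04040308]
```

Emit:
move_arm(
  series=[0, 0, 0, -0.0285, 0, 0, 0, -0.0285, 0, 0, 0, -0.0285, 0, 0, 0, -0.0285, 0, 0, 0, -0.0285, 0, 0, 0, -0.0285, 0, 0, 0, -0.0285, 0, 0, 0, 0],
  fingers=0,
)

```text
clock: 2.5
ee_pos: [159.0, -630.3, 404.6]
orientation: [-0.0, 0.732, 0.681, 0.0]
contact_force: [-0.4, 1.4, 0.1]
gripper_width: 93.2
gripper_force: 0.0
```

Emit:
move_arm(
  series=[0.0415, 0.0233, 0, 0, 0.0415, 0.0233, 0, 0, 0.0415, 0.0233, 0, 0, 0.0415, 0.0233, 0, 0, 0.0415, 0.0233, 0, 0, 0.0415, 0.0233, 0, 0, 0.0415, 0.0233, 0, 0, 0.0415, 0.0233, 0, 0, 0.0415, 0.0233, 0, 0, 0.0415, 0.0233, 0, 0],
)

```text
clock: 3.75
ee_pos: [421.4, -231.0, 405.1]
orientation: [0.001, 0.733, 0.681, 0.0]
contact_force: [0.8, 0.6, 0.5]
gripper_width: 93.4
gripper_force: 0.0
```

```bash
cat > go.py <<'E'
import sys
from h import *
# go.py X Y Z YAW : remaining tool-frame shift (mm), turn (fraction) for TCP target
s=telemetry.read_state(); w,x,y,z=s['orientation']
from scipy.spatial.transform import Rotation as Rn
R=Rn.from_quat([x,y,z,w]).as_matrix(); yaw=np.arctan2(R[1,0],R[0,0]); p=np.array(s['ee_pos'])
print('t',round(s['clock'],2),'p',p.round(1),'yaw',round(yaw,4),'tilt',R[2,:2].round(3),'F',np.round(s['contact_force'],1),'w',round(s['gripper_width'],1),'gf',round(s['gripper_force'],1))
if len(sys.argv)>4:
    T=[float(a) for a in sys.argv[1:5]]; dy=T[3]-yaw
    print('q',np.round(s['q'],2),'turn',round(-((dy+np.pi)%(2*np.pi)-np.pi)/2/np.pi,4))
    print('now-axes',(R.T@(np.array(T[:3])-p)).round(1))
    c,sn=np.cos(T[3]),np.sin(T[3]); A=np.array([[c,sn,0],[sn,-c,0],[0,0,-1]]).T
    print('final-axes',(A.T.T@np.eye(3)@(np.zeros(3))).tolist() and (np.array([[c,sn,0],[sn,-c,0],[0,0,-1]])@(np.array(T[:3])-p)).round(1))
E
python3 go.py 420.8 -232 204 1.502
```

```text
t 3.75 p [ 421.4 -231.   405.1] yaw 1.4974 tilt [-0.     0.001] F [0.8 0.6 0.5] w 93.4 gf 0.0
q [ 0.77  0.38 -0.43  1.89  0.2   0.91  0.17] turn -0.0007
now-axes [ -0.9  -0.8 201.1]
final-axes [ -1.   -0.6 201.1]
```

Emit:
move_arm(
  series=[0, 0, 0.04, 0, 0, 0, 0.04, 0, 0, 0, 0.04, 0, 0, 0, 0.04, 0, 0, 0, 0.02, 0, 0, 0, 0.02, 0, 0, 0, 0, 0, 0, 0, 0, 0],
)

```text
clock: 4.75
ee_pos: [421.1, -232.4, 205.4]
orientation: [0.001, 0.732, 0.682, 0.0]
contact_force: [-0.7, -0.1, 0.9]
gripper_width: 93.0
gripper_force: 0.0
```

Emit:
move_arm(
  series=[0, 0, 0, 0, 0, 0, 0, 0, 0, 0, 0, 0, 0, 0, 0, 0, 0, 0, 0, 0, 0, 0, 0, 0],
  fingers=255,
  force=45,
)

```text
clock: 5.5
ee_pos: [420.7, -232.3, 204.7]
orientation: [-0.0, 0.731, 0.682, 0.0]
contact_force: [-0.2, 0.2, -0.7]
gripper_width: 37.4
gripper_force: 0.0
```

```bash
python3 - <<'E'
from fit import *
fs=[optics.grab_frame('top'),optics.grab_frame('side')]
cv2.imwrite('pics/g1.png',cv2.cvtColor(np.hstack([cv2.resize(f['color'][y:y+130,x:x+130],(400,400)) for f,x,y in ((fs[0],230,180),(fs[1],230,130))]),cv2.COLOR_RGB2BGR))
E
python3 go.py 420.8 -232 204 1.502
```

```text
t 5.6 p [ 420.7 -232.3  204.7] yaw 1.5014 tilt [ 0. -0.] F [ 0.1 -0.1 -0.8] w 29.6 gf 0.0
q [ 0.63  0.69 -0.26  2.09  0.41  0.41 -0.02] turn -0.0001
now-axes [0.3 0.1 0.7]
final-axes [0.3 0.1 0.7]
```

View pics/g1.png

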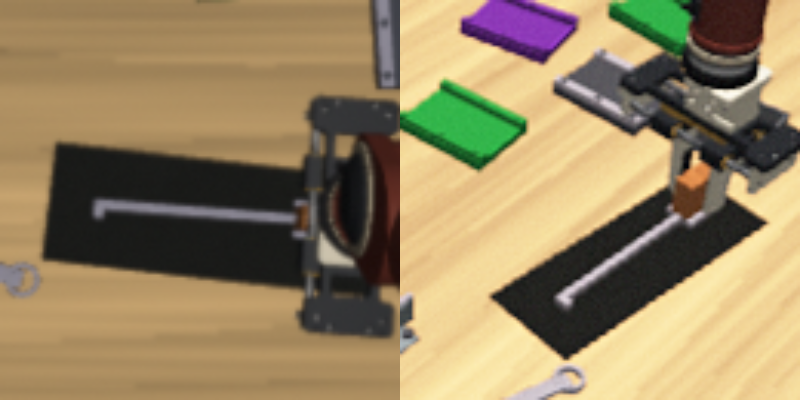

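The gripper straddles the orange handle in both views (top: handle at about 302,218, side: 690,190), the fingers still closing. Finish closing, then lift.

Emit:
move_arm(
  series=[0, 0, 0, 0, 0, 0, 0, 0, 0, 0, 0, 0, 0, 0, 0, 0],
)

```text
clock: 6.1
ee_pos: [420.8, -232.3, 204.8]
orientation: [0.0, 0.731, 0.682, 0.0]
contact_force: [0.3, 0.2, -0.8]
gripper_width: 21.5
gripper_force: 45.0
```

Emit:
move_arm(
  series=[0, 0, -0.01, 0, 0, 0, -0.02, 0, 0, 0, -0.03, 0, 0, 0, -0.03, 0, 0, 0, -0.03, 0, 0, 0, 0, 0],
)

```text
clock: 6.85
ee_pos: [420.9, -232.4, 326.8]
orientation: [0.002, 0.731, 0.682, 0.001]
contact_force: [-0.4, 0.2, -2.9]
gripper_width: 21.7
gripper_force: 45.0
```

```bash
python3 - <<'E'
from fit import *
fs=[optics.grab_frame('top'),optics.grab_frame('side')]
for c,f in zip(('top','side'),fs):
    print(c,[(r['confidence'],at_z(f,r['at'],130).round(0)) for r in optics.pinpoint(c,'picker_tip')[:2]])
c,s=np.cos(1.583),np.sin(1.583); P=lambda x,y:(557.7+c*x-s*y,84.8+s*x+c*y)
print('grip target mag x=-130,y=-4',P(-130,-4),' x=-60',P(-60,-4))
E
python3 go.py 558 -46 260 1.583
```

```text
top [(0.65, array([434., -32., 130.]))]
side [(0.55, array([430., -26., 130.])), (0.19, array([388., 445., 130.]))]
grip target mag x=-130,y=-4 (np.float64(563.2861402824532), np.float64(-45.14150621239063))  x=-60 (np.float64(562.4319043619723), np.float64(24.853281314911428))
t 7.05 p [ 420.  -232.2  323.6] yaw 1.5013 tilt [ 0.001 -0.003] F [ 0.6  0.  -1.3] w 21.7 gf 45.0
q [ 0.74  0.49 -0.4   1.99  0.29  0.71  0.09] turn -0.013
now-axes [195.2 124.9  63.5]
final-axes [184.5 140.3  63.6]
```

Emit:
move_arm(
  series=[0, 0, 0, -0.0065, 0, 0, 0, -0.0065, 0, 0, 0, 0],
)

```text
clock: 7.42
ee_pos: [420.7, -232.3, 324.4]
orientation: [-0.0, 0.703, 0.712, 0.0]
contact_force: [-0.3, 0.2, -2.1]
gripper_width: 21.5
gripper_force: 45.0
```

```bash
python3 go.py 564.6 -150.2 262 1.583
```

```text
t 7.42 p [ 420.7 -232.3  324.4] yaw 1.5836 tilt [ 0.001 -0.001] F [-0.3  0.2 -2.1] w 21.5 gf 45.0
q [ 0.76  0.5  -0.42  1.99  0.3   0.72  0.16] turn 0.0001
now-axes [ 80.2 145.   62.4]
final-axes [ 80.3 144.9  62.4]
```

Emit:
move_arm(
  series=[0.016, 0.029, 0.01, 0, 0.016, 0.029, 0.013, 0, 0.016, 0.029, 0.013, 0, 0.016, 0.029, 0.013, 0, 0.016, 0.029, 0.013, 0, 0, 0, 0, 0, 0, 0, 0, 0],
)

```text
clock: 8.3
ee_pos: [564.2, -151.0, 262.4]
orientation: [-0.0, 0.703, 0.711, -0.001]
contact_force: [-0.8, -0.3, -2.5]
gripper_width: 21.8
gripper_force: 45.0
```

```bash
cat > pk.py <<'E'
# picker pose seen (only shaft+barb+foot visible), for known z of underside
import sys
from fit import *
zu=float(sys.argv[1]); yaw=1.583
fs=[optics.grab_frame('top'),optics.grab_frame('side')]
s=telemetry.read_state(); p=s['ee_pos']; c,sn=np.cos(yaw),np.sin(yaw)
tip=[p[0]+205*c,p[1]+205*sn]
rel=lambda q:((q[0]-557.7)*c+(q[1]-84.8)*sn, -(q[0]-557.7)*sn+(q[1]-84.8)*c)
print('tip by arm, mag frame',np.round(rel(tip),1))
SH=[box(-130,0,-4,4,zu,zu+9),box(-8,0,4,12,zu,zu+9)]
for n,f in zip(('top','side'),fs):
    print(n,[(round(r['confidence'],2),np.round(rel(at_z(f,r['at'],zu+4.5)),1)) for r in optics.pinpoint(n,'picker_tip')[:2]])
a,ss,d=fit(fs,SH,lambda im:notwood(im),(tip[0],tip[1],yaw),6)
for r in [a]+ss: print(r, 'tip mag',np.round(rel(r[0][:2]),1),'yawerr',round(r[0][2]-yaw,3))
E
python3 pk.py 60; python3 go.py 564.6 -150.2 206.7 1.583
```

```text
tip by arm, mag frame [-31.5  -3.3]
top [(0.73, array([  89.1, -125.3]))]
side [(0.75, array([-24.4,  -8.7]))]
(array([562.455,  47.118,   1.581]), np.float64(90.1)) tip mag [-37.7  -4.3] yawerr -0.002
(array([562.247,  55.986,   1.579]), np.float64(34.0)) tip mag [-28.9  -4.2] yawerr -0.004
(array([563.426,  51.28 ,   1.571]), np.float64(33.8)) tip mag [-33.6  -5.3] yawerr -0.012
t 8.5 p [ 564.1 -151.5  263.2] yaw 1.5814 tilt [-0.001 -0.   ] F [ 0.4  0.1 -2.7] w 21.6 gf 45.0
q [ 0.45  0.71 -0.36  1.76  0.35  0.74 -0.08] turn -0.0003
now-axes [ 1.4  0.6 56.5]
final-axes [ 1.3  0.6 56.5]
```

Emit:
move_arm(
  series=[0, 0, 0.02, 0, 0, 0, 0.02, 0, 0, 0, 0, 0, 0, 0, 0, 0],
)

```text
clock: 9.0
ee_pos: [564.9, -150.8, 223.6]
orientation: [0.001, 0.703, 0.711, 0.0]
contact_force: [-0.6, 1.2, -2.5]
gripper_width: 21.8
gripper_force: 45.0
```

```bash
python3 pk.py 20; python3 go.py 564.6 -150.2 206.7 1.583
python3 - <<'E'
from fit import *
fs=[optics.grab_frame('top'),optics.grab_frame('side')]
T=[telemetry.read_state()['ee_pos'][i]+205*v for i,v in enumerate((np.cos(1.583),np.sin(1.583)))]
o=[]
for f in fs:
    x,y=np.round(proj(f,[[T[0],T[1],20]])[0]).astype(int); k=6
    e=cv2.resize(f['color'][y-45:y+45,x-32:x+32],None,fx=k,fy=k,interpolation=cv2.INTER_CUBIC)
    for B in (box(-183,0,-4,4,20,29),box(-8,0,4,12,20,29)):
        q=(proj(f,place(B,(T[0],T[1],1.583)))-[x-32,y-45]+.5)*k
        cv2.polylines(e,[cv2.convexHull(q.astype(np.int32))],True,(255,0,0),1)
    for B in MAG:
        q=(proj(f,place(B,(557.7,84.8,1.583)))-[x-32,y-45]+.5)*k
        cv2.polylines(e,[cv2.convexHull(q.astype(np.int32))],True,(0,0,255),1)
    o.append(e)
cv2.imwrite('pics/a2.png',cv2.cvtColor(np.hstack(o),cv2.COLOR_RGB2BGR))
E
```

```text
tip by arm, mag frame [-30.6  -4.5]
top [(0.58, array([-32.8,  -7.9])), (0.38, array([152.7,  -6. ]))]
side [(0.92, array([-25.6,  -3.6]))]
(array([564.504,  53.483,   1.572]), np.float64(81.2)) tip mag [-31.4  -6.4] yawerr -0.011
(array([564.48 ,  46.912,   1.568]), np.float64(45.5)) tip mag [-38.   -6.3] yawerr -0.015
(array([565.426,  51.947,   1.58 ]), np.float64(30.5)) tip mag [-32.9  -7.3] yawerr -0.003
t 9.2 p [ 564.9 -150.6  223.7] yaw 1.5829 tilt [-0.     0.002] F [-0.8 -0.  -2. ] w 21.8 gf 45.0
q [ 0.43  0.76 -0.33  1.79  0.38  0.65 -0.11] turn -0.0
now-axes [ 0.4 -0.4 17. ]
final-axes [ 0.4 -0.3 17. ]
```

View pics/a2.png

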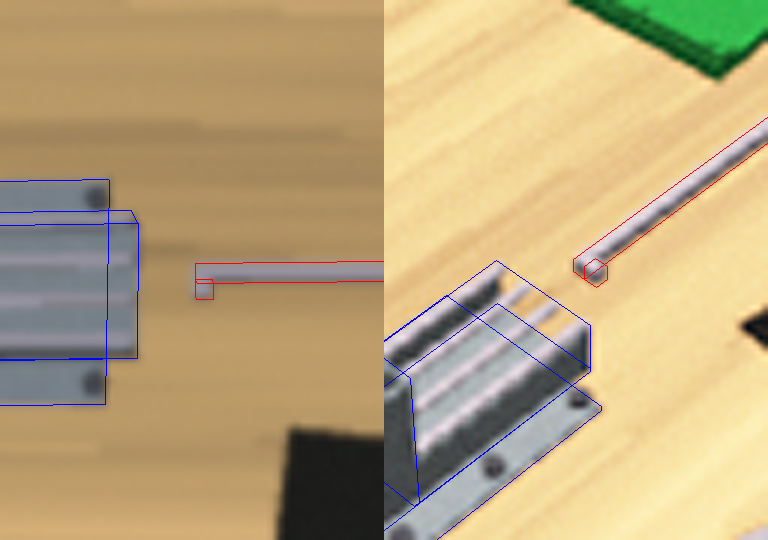

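Emit:
move_arm(
  series=[0, 0, 0.01, 0, 0, 0, 0.007, 0, 0, 0, 0, 0, 0, 0, 0, 0],
)

```text
clock: 9.8
ee_pos: [564.8, -150.4, 205.6]
orientation: [-0.0, 0.703, 0.711, 0.0]
contact_force: [0.1, 0.2, -1.9]
gripper_width: 21.8
gripper_force: 45.0
```

Emit:
move_arm(
  series=[0.02, 0, 0, 0, 0.02, 0, 0, 0, 0.02, 0, 0, 0, 0.02, 0, 0, 0, 0.02, 0, 0, 0, 0.02, 0, 0, 0, 0.02, 0, 0, 0, 0, 0, 0, 0],
)

```text
clock: 10.8
ee_pos: [562.9, -7.3, 206.0]
orientation: [-0.0, 0.701, 0.713, 0.001]
contact_force: [0.0, 0.8, -1.6]
gripper_width: 21.5
gripper_force: 45.0
```

```bash
cat > look.py <<'E'
import sys
from fit import *
name,mx,k=sys.argv[1],float(sys.argv[2]),float(sys.argv[3])
c,s=np.cos(1.583),np.sin(1.583)
p=telemetry.read_state()['ee_pos']; T=[p[0]+205*c,p[1]+205*s]; zu=p[2]-201.7
print('tip mag',np.round([(T[0]-557.7)*c+(T[1]-84.8)*s, -(T[0]-557.7)*s+(T[1]-84.8)*c],1),'zu',zu.round(1))
o=[];W,H=int(380/k/2),int(560/k/2)
for cam in ('top','side'):
    f=optics.grab_frame(cam); x,y=np.round(proj(f,[[557.7+mx*c,84.8+mx*s,10]])[0]).astype(int)
    e=cv2.resize(f['color'][y-H:y+H,x-W:x+W],None,fx=k,fy=k,interpolation=cv2.INTER_CUBIC)
    def dr(B,pp,col):
        q=(proj(f,place(B,pp))-[x-W,y-H]+.5)*k
        cv2.polylines(e,[cv2.convexHull(q.astype(np.int32))],True,col,1)
    dr(box(-183,0,-4,4,zu,zu+9),(T[0],T[1],1.583),(255,0,0)); dr(box(-8,0,4,12,zu,zu+9),(T[0],T[1],1.583),(255,0,0))
    o.append(e)
cv2.imwrite('pics/'+name+'.png',cv2.cvtColor(np.hstack(o),cv2.COLOR_RGB2BGR))
E
python3 look.py in1 130 7; python3 go.py 564.6 0 206.7 1.583
```

```text
tip mag [112.9  -4.1] zu 4.3
t 10.9 p [562.9 -10.6 205.8] yaw 1.5834 tilt [-0.001 -0.   ] F [-0.2 -0.7 -1.7] w 21.9 gf 45.0
q [ 0.16  0.76 -0.28  1.86  0.37  0.57 -0.35] turn 0.0001
now-axes [10.6  1.8 -0.9]
final-axes [10.6  1.8 -0.9]
```

View pics/in1.png

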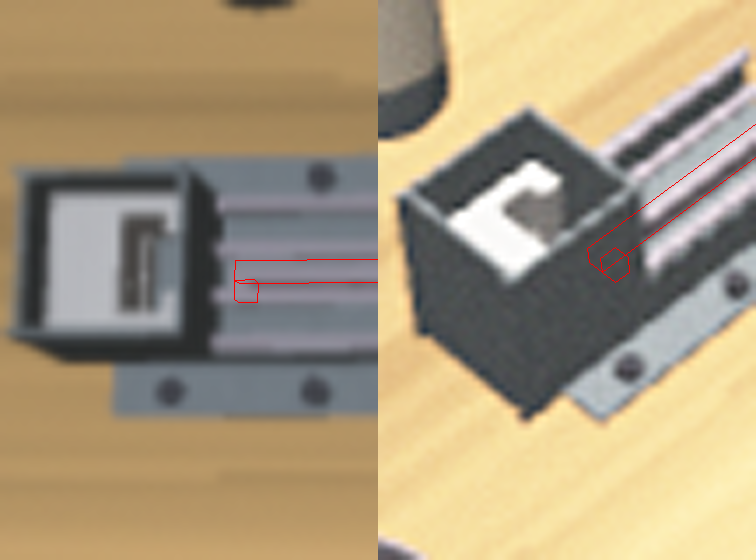

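Emit:
move_arm(
  series=[0.006, 0, 0, 0, 0.006, 0, 0, 0, 0.006, 0, 0, 0, 0.006, 0, 0, 0, 0.006, 0, 0, 0, 0.002, 0, 0, 0, 0, 0, 0, 0, 0, 0, 0, 0],
)

```text
clock: 11.9
ee_pos: [562.6, 21.1, 205.8]
orientation: [0.0, 0.703, 0.711, -0.0]
contact_force: [-0.2, -0.7, -2.6]
gripper_width: 21.9
gripper_force: 45.0
```

```bash
python3 look.py in2 130 7; python3 go.py 564.6 0 206.7 1.583
```

```text
tip mag [141.3  -4.1] zu 4.1
t 12.0 p [562.6  21.1 205.8] yaw 1.5825 tilt [-0. -0.] F [ 0.3  0.6 -1.8] w 21.8 gf 45.0
q [ 0.1   0.76 -0.28  1.86  0.36  0.57 -0.4 ] turn -0.0001
now-axes [-21.1   1.7  -0.9]
final-axes [-21.1   1.7  -0.9]
```

View pics/in2.png

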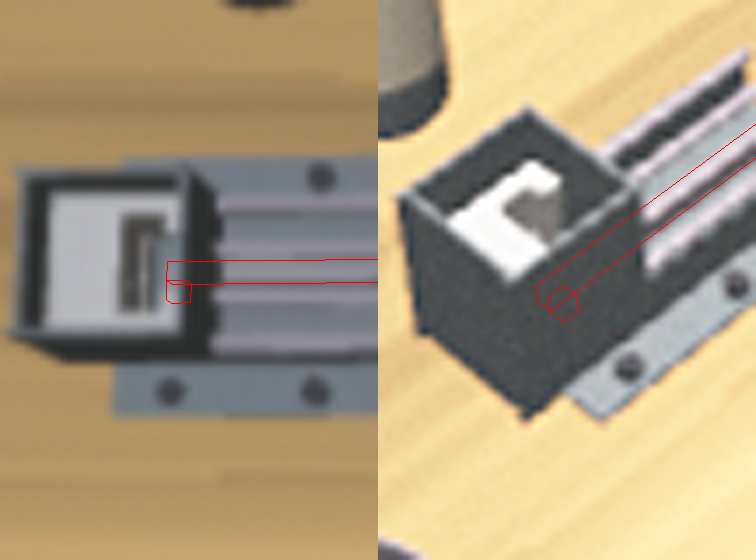

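Emit:
move_arm(
  series=[0.005, 0, 0, 0, 0, 0, 0, 0, 0, 0, 0, 0],
)

```text
clock: 12.38
ee_pos: [562.5, 26.6, 205.8]
orientation: [-0.0, 0.703, 0.711, 0.0]
contact_force: [-0.2, -0.1, -2.1]
gripper_width: 21.9
gripper_force: 45.0
```

Emit:
move_arm(
  series=[0, -0.004, 0, 0, 0, -0.003, 0, 0, 0, -0.003, 0, 0, 0, 0, 0, 0, 0, 0, 0, 0],
)

```text
clock: 13.0
ee_pos: [552.6, 26.3, 205.8]
orientation: [0.0, 0.703, 0.711, 0.0]
contact_force: [0.1, -0.2, -2.7]
gripper_width: 21.6
gripper_force: 45.0
```

```bash
python3 go.py 564.6 0 206.7 1.583
```

```text
t 13.0 p [552.6  26.3 205.8] yaw 1.583 tilt [0. 0.] F [ 0.1 -0.2 -2.7] w 21.6 gf 45.0
q [ 0.09  0.75 -0.27  1.89  0.36  0.55 -0.41] turn -0.0
now-axes [-26.5  11.7  -0.9]
final-axes [-26.5  11.7  -0.9]
```

Emit:
move_arm(
  series=[-0.004, 0, 0, 0, -0.004, 0, 0, 0, -0.004, 0, 0, 0, -0.004, 0, 0, 0, -0.004, 0, 0, 0, -0.004, 0, 0, 0, -0.004, 0, 0, 0],
)

```text
clock: 13.88
ee_pos: [553.0, -1.5, 205.9]
orientation: [-0.0, 0.703, 0.711, 0.001]
contact_force: [1.3, 2.7, -1.8]
gripper_width: 21.3
gripper_force: 45.0
```

```bash
python3 look.py in3 110 7; python3 go.py 564.6 0 206.7 1.583
```

```text
tip mag [118.8   5.7] zu 4.2
t 13.97 p [552.9  -2.3 205.9] yaw 1.5821 tilt [-0.  0.] F [ 1.2  1.8 -1.9] w 21.7 gf 45.0
q [ 0.14  0.75 -0.28  1.89  0.37  0.55 -0.37] turn -0.0001
now-axes [ 2.2 11.7 -0.8]
final-axes [ 2.2 11.7 -0.8]
```

View pics/in3.png

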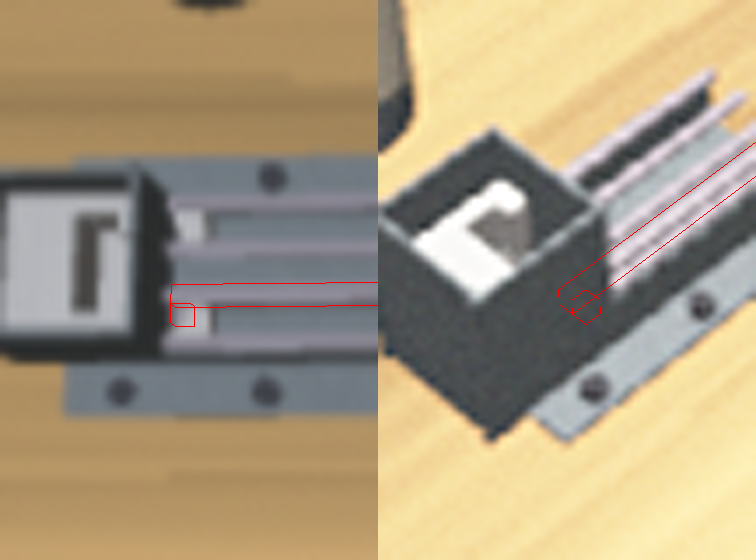

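Emit:
move_arm(
  series=[-0.006, 0, 0, 0, -0.006, 0, 0, 0, -0.006, 0, 0, 0, -0.006, 0, 0, 0, -0.006, 0, 0, 0, -0.006, 0, 0, 0, -0.006, 0, 0, 0, -0.006, 0, 0, 0, -0.006, 0, 0, 0, -0.006, 0, 0, 0],
)

```text
clock: 15.22
ee_pos: [553.5, -62.2, 205.7]
orientation: [-0.0, 0.703, 0.711, -0.0]
contact_force: [0.5, 0.3, -2.1]
gripper_width: 22.2
gripper_force: 45.0
```

Emit:
move_arm(
  series=[-0.008, 0, 0, 0, -0.008, 0, 0, 0, -0.008, 0, 0, 0, -0.008, 0, 0, 0, -0.008, 0, 0, 0, -0.008, 0, 0, 0, -0.008, 0, 0, 0, -0.008, 0, 0, 0, -0.008, 0, 0, 0, -0.008, 0, 0, 0],
)

```text
clock: 16.48
ee_pos: [554.6, -142.2, 205.8]
orientation: [-0.0, 0.703, 0.711, 0.0]
contact_force: [0.2, -0.7, -1.5]
gripper_width: 21.6
gripper_force: 45.0
```

Emit:
move_arm(
  series=[-0.008, 0, 0, 0, -0.008, 0, 0, 0, -0.008, 0, 0, 0, -0.008, 0, 0, 0, -0.008, 0, 0, 0, -0.008, 0, 0, 0, -0.008, 0, 0, 0, -0.008, 0, 0, 0, -0.008, 0, 0, 0, 0, 0, 0, 0],
)

```text
clock: 17.73
ee_pos: [555.3, -214.9, 205.7]
orientation: [0.0, 0.703, 0.711, -0.0]
contact_force: [0.7, -1.3, -1.9]
gripper_width: 21.4
gripper_force: 45.0
```

```bash
python3 look.py out1 20 2.9; python3 go.py 564.6 0 206.7 1.583
```

```text
tip mag [-94.6   6.1] zu 4.0
t 17.82 p [ 555.5 -213.8  205.8] yaw 1.5827 tilt [-0.  0.] F [-0.6  0.3 -1.7] w 22.1 gf 45.0
q [ 0.53  0.8  -0.33  1.76  0.4   0.64 -0.02] turn -0.0
now-axes [213.7  11.7  -0.9]
final-axes [213.7  11.7  -0.9]
```

View pics/out1.png

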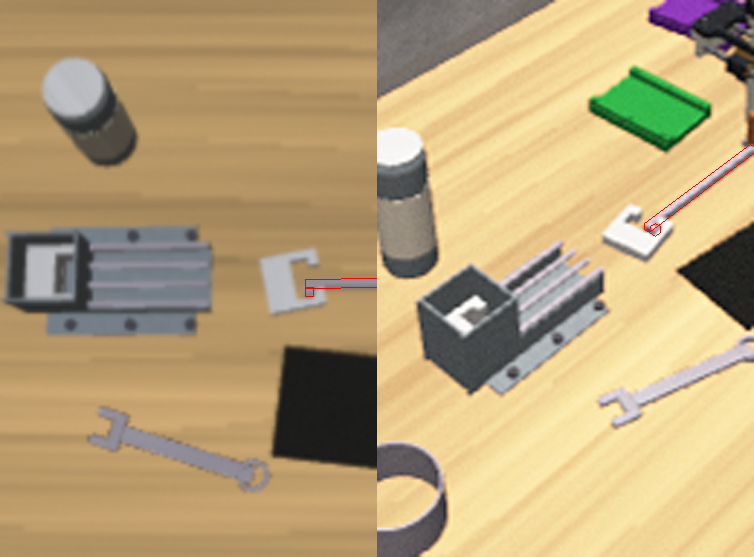

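Emit:
move_arm(
  series=[0.003, 0, 0, 0, 0, 0, -0.01, 0, 0, 0, -0.02, 0, 0, 0, -0.02, 0, 0, 0, -0.03, 0, 0, 0, -0.03, 0, 0, 0, 0, 0],
)

```text
clock: 18.7
ee_pos: [556.3, -210.3, 318.7]
orientation: [0.003, 0.703, 0.712, 0.002]
contact_force: [-0.1, -0.1, -2.1]
gripper_width: 21.9
gripper_force: 45.0
```

```bash
python3 go.py 420.8 -232.2 316 1.502
cat > sp.py <<'E'
import sys
from fit import *
x,y,yaw,z=map(float,sys.argv[1:5]); pts=[box(-28,-18,-28,-12,z,z+14),box(-28,-18,12,28,z,z+14),box(-18,0,-28,-20,z,z+14),box(-18,0,20,28,z,z+14),box(0,28,-28,28,z,z+14)]
def m(im):
    h=cv2.cvtColor(im,cv2.COLOR_RGB2HSV).astype(float); return np.clip((60-h[...,1])/30+.5,0,1)*np.clip((h[...,2]-110)/40,0,1)
cams=sys.argv[5:] or ['top','side']
a,s,d=fit([optics.grab_frame(c) for c in cams],pts,m,(x,y,yaw),6); print(a,s)
E
python3 sp.py 555 9 1.5; python3 sp.py 555 9 1.5 0; python3 sp.py 555 9 1.7 0
python3 - <<'E'
from fit import *
for c in('top','side'):
    f=optics.grab_frame(c)
    for n,z in(('second_mid',9),('fourth_mid',37),('spacer_mid',7)): print(c,n,[(round(r['confidence'],2),at_z(f,r['at'],z).round(0)) for r in optics.pinpoint(c,n)[:3]])
print('chute',557.7+150*np.cos(1.583),84.8+150*np.sin(1.583))
E
```

```text
t 18.7 p [ 556.3 -210.3  318.7] yaw 1.5834 tilt [-0.002  0.006] F [-0.1 -0.1 -2.1] w 21.9 gf 45.0
q [ 0.58  0.65 -0.41  1.69  0.32  0.86  0.04] turn 0.013
now-axes [ -20.2 -135.7    1.9]
final-axes [ -31.1 -133.6    2.7]
(array([555.371,   2.147,   1.728]), np.float64(112.9)) [(array([555.238,   2.673,   1.742]), np.float64(46.7)), (array([5.56994e+02, 2.51000e-01, 1.75700e+00]), np.float64(49.7))]
(array([555.353,   2.241,   1.743]), np.float64(110.0)) [(array([554.879,   2.635,   1.754]), np.float64(44.7)), (array([5.56653e+02, 4.50000e-02, 1.75800e+00]), np.float64(48.5))]
top second_mid [(0.52, array([543., 233.,   9.]))]
top fourth_mid [(0.81, array([557., 234.,  37.]))]
top spacer_mid [(0.73, array([554.,   4.,   7.]))]
side second_mid []
side fourth_mid [(0.47, array([563., 237.,  37.]))]
side spacer_mid [(0.63, array([550.,  14.,   7.]))]
chute 555.8694944561125 234.78883041564728Traceback (most recent call last):
  File "sp.py", line 3, in <module>
    x,y,yaw,z=map(float,sys.argv[1:5]); pts=[box(-28,-18,-28,-12,z,z+14),box(-28,-18,12,28,z,z+14),box(-18,0,-28,-20,z,z+14),box(-18,0,20,28,z,z+14),box(0,28,-28,28,z,z+14)]
    ^^^^^^^^^
ValueError: not enough values to unpack (expected 4, got 3)
```

Emit:
move_arm(
  series=[0, 0, 0, 0.013, -0.005, -0.025, 0, 0, -0.005, -0.025, 0, 0, -0.005, -0.025, 0, 0, -0.005, -0.025, 0, 0, -0.005, -0.025, 0, 0, -0.005, -0.0086, 0, 0, 0, 0, 0, 0],
)

```text
clock: 20.3
ee_pos: [420.2, -231.9, 316.0]
orientation: [0.001, 0.732, 0.682, 0.0]
contact_force: [0.2, -0.3, -1.8]
gripper_width: 21.3
gripper_force: 45.0
```

```bash
python3 go.py 420.8 -232.2 206 1.502
```

```text
t 20.3 p [ 420.2 -231.9  316. ] yaw 1.5001 tilt [-0.     0.001] F [ 0.2 -0.3 -1.8] w 21.3 gf 45.0
q [ 0.74  0.51 -0.4   2.    0.3   0.69  0.07] turn -0.0003
now-axes [ -0.2   0.5 110. ]
final-axes [ -0.3   0.6 110. ]
```

Emit:
move_arm(
  series=[0, 0, 0.03, 0, 0, 0, 0.03, 0, 0, 0, 0.03, 0, 0, 0, 0.01, 0, 0, 0, 0.006, 0, 0, 0, 0.004, 0, 0, 0, 0, 0],
)

```text
clock: 21.18
ee_pos: [420.3, -231.4, 206.2]
orientation: [0.001, 0.731, 0.682, 0.0]
contact_force: [-0.7, -0.4, -1.4]
gripper_width: 21.6
gripper_force: 45.0
```

```bash
python3 go.py 420.8 -232.2 204.7 1.502
```

```text
t 21.18 p [ 420.3 -231.4  206.2] yaw 1.5013 tilt [-0.     0.001] F [-0.7 -0.4 -1.4] w 21.6 gf 45.0
q [ 0.64  0.69 -0.27  2.09  0.43  0.42 -0.04] turn -0.0001
now-axes [-0.8  0.5  1.5]
final-axes [-0.8  0.5  1.5]
```

Emit:
move_arm(
  series=[0, 0, 0.0015, 0, 0, 0, 0, 0],
)

```text
clock: 21.42
ee_pos: [420.3, -231.5, 204.8]
orientation: [0.001, 0.731, 0.682, 0.0]
contact_force: [0.2, -0.2, 0.4]
gripper_width: 21.4
gripper_force: 45.0
```

Emit:
move_arm(
  series=[0, 0, 0, 0, 0, 0, 0, 0, 0, 0, 0, 0, 0, 0, 0, 0, 0, 0, 0, 0, 0, 0, 0, 0, 0, 0, 0, 0, 0, 0, 0, 0],
  fingers=0,
)

```text
clock: 22.42
ee_pos: [420.1, -231.3, 204.3]
orientation: [-0.0, 0.731, 0.682, 0.0]
contact_force: [-0.1, -0.7, -1.0]
gripper_width: 92.3
gripper_force: 0.0
```

Emit:
move_arm(
  series=[0, 0, -0.02, 0, 0, 0, -0.03, 0, 0, 0, -0.03, 0, 0, 0, -0.03, 0, 0, 0, 0, 0],
)

```text
clock: 23.05
ee_pos: [420.6, -231.5, 316.1]
orientation: [0.002, 0.731, 0.682, 0.001]
contact_force: [0.3, -0.9, -0.3]
gripper_width: 92.9
gripper_force: 0.0
```

```bash
python3 go.py 555.3 2.4 330 1.743
python3 - <<'E'
from fit import *
f=[optics.grab_frame('top'),optics.grab_frame('side')]
print(fit(f,PICK,notblack,(420.7,-232,1.5),5)[:2])
E
```

```text
t 23.05 p [ 420.6 -231.5  316.1] yaw 1.501 tilt [-0.002  0.005] F [ 0.3 -0.9 -0.3] w 92.9 gf 0.0
q [ 0.74  0.51 -0.41  2.    0.31  0.69  0.07] turn -0.0385
now-axes [242.7 118.1 -13.8]
final-axes [207.3 172.8 -13.9]
((array([ 420.254, -231.528,    1.498]), np.float64(300.7)), [(array([ 419.526, -231.134,    1.497]), np.float64(118.8)), (array([ 421.282, -232.528,    1.499]), np.float64(158.1))])
```

Emit:
move_arm(
  series=[0, 0, 0, -0.0193, 0, 0, 0, -0.0192, 0.0345, 0.0288, 0, 0, 0.0345, 0.0288, 0, 0, 0.0345, 0.0288, 0, 0, 0.0345, 0.0288, 0, 0, 0.0345, 0.0288, 0, 0, 0.0345, 0.0288, 0, 0, 0, 0, 0.02, 0, 0, 0, 0, 0],
)

```text
clock: 24.4
ee_pos: [553.8, 2.5, 291.5]
orientation: [-0.002, 0.643, 0.766, -0.002]
contact_force: [-0.1, -0.4, -0.5]
gripper_width: 93.1
gripper_force: 0.0
```

```bash
python3 go.py 555.3 2.4 187.5 1.743; python3 sp.py 555.3 2.4 1.743 0 side
```

```text
t 24.4 p [553.8   2.5 291.5] yaw 1.7446 tilt [ 0.001 -0.007] F [-0.1 -0.4 -0.5] w 93.1 gf 0.0
q [ 0.23  0.64 -0.44  1.82  0.37  0.77 -0.23] turn 0.0002
now-axes [ -0.4   2.1 104. ]
final-axes [ -0.4   1.5 104. ]
(array([5.56581e+02, 6.90000e-02, 1.76400e+00]), np.float64(41.6)) [(array([5.56581e+02, 6.90000e-02, 1.76400e+00]), np.float64(41.6))]
```

Emit:
move_arm(
  series=[0, 0.0015, 0.03, 0, 0, 0, 0.03, 0, 0, 0, 0.02, 0, 0, 0, 0.015, 0, 0, 0, 0.008, 0, 0, 0, 0, 0, 0, 0, 0, 0],
)

```text
clock: 25.32
ee_pos: [556.6, 2.6, 192.0]
orientation: [0.0, 0.644, 0.765, 0.001]
contact_force: [0.1, 0.6, 0.2]
gripper_width: 93.0
gripper_force: 0.0
```

Emit:
move_arm(
  series=[0, 0, 0, 0, 0, 0, 0, 0, 0, 0, 0, 0, 0, 0, 0, 0, 0, 0, 0, 0, 0, 0, 0, 0, 0, 0, 0, 0],
  fingers=255,
  force=25,
)

```text
clock: 26.2
ee_pos: [556.2, 2.5, 191.3]
orientation: [-0.0, 0.644, 0.765, -0.0]
contact_force: [-1.0, -0.2, 0.9]
gripper_width: 55.9
gripper_force: 25.0
```

```bash
python3 go.py 555.3 2.4 187.5 1.743
```

```text
t 26.2 p [556.2   2.5 191.3] yaw 1.7432 tilt [-0. -0.] F [-1.  -0.2  0.9] w 55.9 gf 25.0
q [ 0.17  0.79 -0.34  1.88  0.47  0.55 -0.31] turn 0.0
now-axes [ 0.  -0.9  3.8]
final-axes [ 0.  -0.9  3.8]
```

Emit:
move_arm(
  series=[0, 0, -0.01, 0, 0, 0, -0.02, 0, 0, 0, -0.03, 0, 0, 0, -0.03, 0, 0, 0, -0.03, 0, 0, 0, 0, 0.0124, 0, 0, 0, 0.0124, 0, 0, 0, 0, 0, 0, 0, 0],
)

```text
clock: 27.32
ee_pos: [556.2, 2.6, 311.4]
orientation: [-0.0, 0.701, 0.713, 0.0]
contact_force: [-0.3, 0.4, -1.0]
gripper_width: 55.9
gripper_force: 25.0
```

```bash
python3 go.py 604.9 -335.7 310 1.587
```

```text
t 27.32 p [556.2   2.6 311.4] yaw 1.5887 tilt [0. 0.] F [-0.3  0.4 -1. ] w 55.9 gf 25.0
q [ 0.22  0.61 -0.41  1.8   0.33  0.8  -0.34] turn 0.0003
now-axes [-339.1   42.6    1.4]
final-axes [-339.    43.2    1.4]
```

Emit:
move_arm(
  series=[-0.034, 0.0043, 0, 0, -0.034, 0.0043, 0, 0, -0.034, 0.0043, 0, 0, -0.034, 0.0043, 0, 0, -0.034, 0.0043, 0, 0, -0.034, 0.0043, 0, 0, -0.034, 0.0043, 0, 0, -0.034, 0.0043, 0, 0, -0.034, 0.0043, 0, 0, -0.033, 0.0043, 0, 0],
)

```text
clock: 28.58
ee_pos: [604.8, -337.0, 310.9]
orientation: [-0.0, 0.701, 0.713, 0.0]
contact_force: [0.8, 0.6, -0.7]
gripper_width: 55.9
gripper_force: 25.0
```

Emit:
move_arm(
  series=[0, 0, 0.03, 0, 0, 0, 0.02, 0, 0, 0, 0, 0, 0, 0, 0, 0],
)

```text
clock: 29.08
ee_pos: [605.5, -335.1, 262.1]
orientation: [0.001, 0.701, 0.713, 0.001]
contact_force: [0.7, 0.1, -1.4]
gripper_width: 55.3
gripper_force: 25.0
```

```bash
python3 go.py 604.9 -335.7 204 1.587
python3 - <<'E'
from fit import *
o=[];k=4;s=telemetry.read_state();p=s['ee_pos'];z=p[2]-191.3
for c in('top','side'):
    f=optics.grab_frame(c); x,y=np.round(proj(f,[[604.9,-335.7,20]])[0]).astype(int)
    e=cv2.resize(f['color'][y-50:y+50,x-50:x+50],None,fx=k,fy=k,interpolation=cv2.INTER_CUBIC)
    def dr(B,pp,col):
        q=(proj(f,place(B,pp))-[x-50,y-50]+.5)*k; cv2.polylines(e,[cv2.convexHull(q.astype(np.int32))],True,col,1)
    dr(box(-28,28,-28,28,z,z+14),(p[0],p[1],1.587),(255,0,0))
    for B in FIX: dr(B,(604.9,-335.7,.016),(0,0,255))
    o.append(e)
cv2.imwrite('pics/fx1.png',cv2.cvtColor(np.hstack(o),cv2.COLOR_RGB2BGR))
E
```

```text
t 29.07 p [ 605.5 -335.1  262.1] yaw 1.5887 tilt [0.    0.001] F [ 0.7  0.1 -1.4] w 55.3 gf 25.0
q [ 0.68  0.85 -0.4   1.42  0.37  0.94  0.2 ] turn 0.0003
now-axes [-0.6 -0.7 58.1]
final-axes [-0.6 -0.6 58.1]
```

View pics/fx1.png

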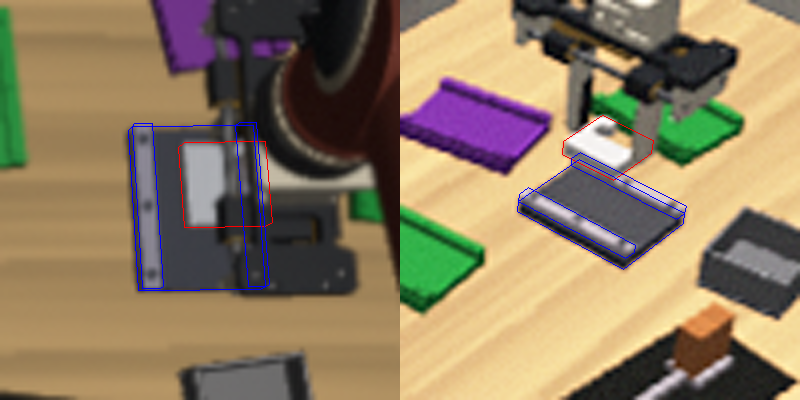

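The spacer is held flat over the fixture, matching its predicted outline (left: 225,185; right: 605,145), and the fixture outline matches too. Lowering.

Emit:
move_arm(
  series=[0, 0, 0.02, 0, 0, 0, 0.02, 0, 0, 0, 0.01, 0, 0, 0, 0.005, 0, 0, 0, 0.003, 0, 0, 0, 0, 0, 0, 0, 0, 0],
)

```text
clock: 30.05
ee_pos: [605.1, -335.8, 203.7]
orientation: [0.001, 0.701, 0.713, 0.0]
contact_force: [-0.7, -0.3, -0.7]
gripper_width: 55.7
gripper_force: 25.0
```

```bash
python3 go.py 604.9 -335.7 203.3 1.587
```

```text
t 30.05 p [ 605.1 -335.8  203.7] yaw 1.5873 tilt [-0.     0.001] F [-0.7 -0.3 -0.7] w 55.7 gf 25.0
q [ 0.67  0.92 -0.38  1.46  0.4   0.84  0.18] turn 0.0
now-axes [ 0.1 -0.2  0.4]
final-axes [ 0.1 -0.2  0.4]
```

Emit:
move_arm(
  series=[0, 0, 0.0005, 0, 0, 0, 0, 0, 0, 0, 0, 0, 0, 0, 0, 0, 0, 0, 0, 0, 0, 0, 0, 0, 0, 0, 0, 0],
  fingers=0,
)

```text
clock: 30.92
ee_pos: [604.9, -335.7, 202.7]
orientation: [-0.0, 0.701, 0.713, 0.0]
contact_force: [0.3, -0.4, -0.9]
gripper_width: 93.4
gripper_force: 0.0
```

Emit:
move_arm(
  series=[0, 0, -0.015, 0, 0, 0, -0.03, 0, 0, 0, -0.03, 0, 0, 0, -0.03, 0, 0, 0, -0.03, 0, 0, 0, -0.03, 0, -0.03, 0, 0, 0, -0.03, 0, 0, 0, -0.03, 0, 0, 0, 0, 0, 0, 0],
)

```text
clock: 32.17
ee_pos: [605.1, -428.6, 368.1]
orientation: [0.001, 0.703, 0.711, -0.001]
contact_force: [-0.9, 0.2, 0.5]
gripper_width: 92.9
gripper_force: 0.0
```

Emit:
move_arm(
  series=[-0.03, 0, 0, 0, -0.03, 0, 0, 0, -0.03, 0, 0, 0, -0.03, 0, 0, 0, 0, 0, 0, 0],
)

```text
clock: 32.8
ee_pos: [608.0, -546.2, 367.3]
orientation: [-0.0, 0.702, 0.712, 0.0]
contact_force: [-0.6, 0.9, 1.7]
gripper_width: 92.9
gripper_force: 0.0
```

```bash
python3 go.py 0 0 0 0; python3 sp.py 605 -335.8 1.587 12
python3 - <<'E'
from fit import *
f=[optics.grab_frame('top'),optics.grab_frame('side')]
print(fit(f,PICK,notblack,(420.7,-232,1.5),5)[:2])
o=[];k=4
for g,P in ((f[0],(604,-335,20)),(f[1],(604,-335,20)),(f[0],(556,200,20)),(f[1],(556,200,20)),):
    x,y=np.round(proj(g,[P])[0]).astype(int); o.append(cv2.resize(g['color'][y-36:y+36,x-48:x+48],None,fx=k,fy=k,interpolation=cv2.INTER_CUBIC))
cv2.imwrite('pics/end.png',cv2.cvtColor(np.vstack([np.hstack(o[:2]),np.hstack(o[2:])]),cv2.COLOR_RGB2BGR))
E
```

```text
t 32.8 p [ 608.  -546.2  367.3] yaw 1.5855 tilt [ 0. -0.] F [-0.6  0.9  1.7] w 92.9 gf 0.0
q [ 0.84  0.99 -0.42  0.79  0.35  1.42  0.56] turn 0.2523
now-axes [ 554.9 -599.9  367.7]
final-axes [-608.  -546.2  367.3]
(array([ 607.52 , -339.68 ,    1.592]), np.float64(263.7)) [(array([ 606.04 , -339.897,    1.613]), np.float64(133.7)), (array([ 611.527, -346.859,    1.596]), np.float64(119.5))]
((array([ 420.271, -230.819,    1.501]), np.float64(244.2)), [(array([ 419.973, -230.658,    1.5  ]), np.float64(49.4)), (array([ 421.218, -232.376,    1.498]), np.float64(158.0))])
```

View pics/end.png

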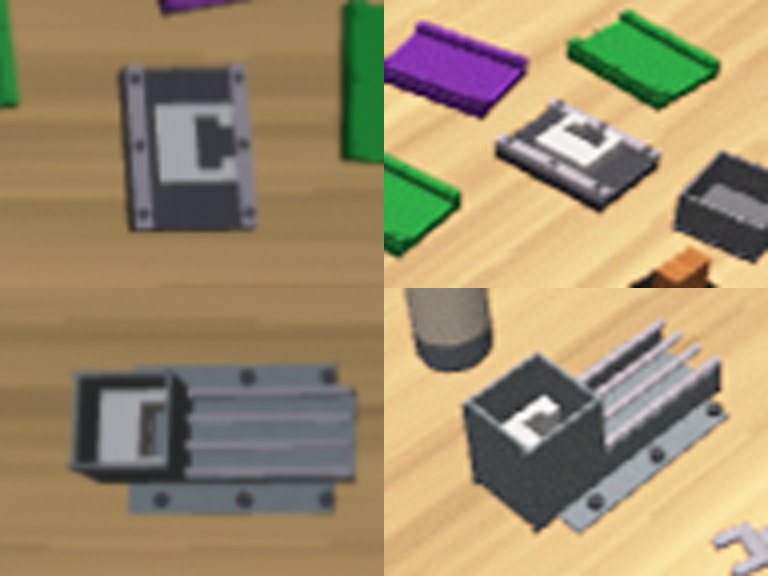

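```bash
python3 - <<'E'
from fit import *
f=[optics.grab_frame('top'),optics.grab_frame('side')]
g=f[0]; y=int(proj(g,[(604.9,-335.7,20)])[0][1])-8
x=int(proj(g,[(604.9,-335.7,20)])[0][0]); print('px row',y,[(c,int(g['color'][y,c].max())) for c in range(x-20,x+21)])
SP=lambda z:[box(-28,-18,-28,-12,z,z+14),box(-28,-18,12,28,z,z+14),box(-18,0,-28,-20,z,z+14),box(-18,0,20,28,z,z+14),box(0,28,-28,28,z,z+14)]
TOP=[np.vstack([b[b[:,2]==26]]) for b in SP(12)]
m=lambda im:np.clip((im.max(2).astype(float)-135)/30,0,1)*np.clip((60-cv2.cvtColor(im,cv2.COLOR_RGB2HSV)[...,1].astype(float))/30+.5,0,1)
a,s,d=fit(f,TOP,m,(605,-337,1.587),3); print(a,s)
for p in((604.9,-335.7,1.587),(604.9,-339.7,1.587)): print(p,[round(np.abs(render(ff,TOP,p,r)-mk).sum(),1) for ff,r,mk in d])
for nm in ('top','side'):
    ff=f[nm=='side']; print(nm,[(round(r['confidence'],2),at_z(ff,r['at'],19).round(1)) for r in optics.pinpoint(nm,'spacer_mid')[:3]])
E
```

```text
px row 178 [(347, 160), (348, 160), (349, 154), (350, 87), (351, 65), (352, 125), (353, 139), (354, 139), (355, 135), (356, 94), (357, 69), (358, 94), (359, 160), (360, 165), (361, 166), (362, 166), (363, 166), (364, 167), (365, 166), (366, 167), (367, 167), (368, 166), (369, 165), (370, 164), (371, 164), (372, 164), (373, 165), (374, 165), (375, 167), (376, 166), (377, 160), (378, 147), (379, 140), (380, 138), (381, 134), (382, 149), (383, 157), (384, 159), (385, 159), (386, 159), (387, 159)]
(array([ 604.688, -335.689,    1.581]), np.float64(142.6)) [(array([ 605.026, -335.526,    1.588]), np.float64(56.0)), (array([ 604.349, -335.574,    1.572]), np.float64(86.5))]
(604.9, -335.7, 1.587) [np.float64(58.1), np.float64(88.1)]
(604.9, -339.7, 1.587) [np.float64(100.1), np.float64(96.7)]
top [(0.54, array([ 602.4, -338. ,   19. ]))]
side [(0.43, array([ 596.6, -316.4,   19. ]))]
```

```bash
python3 - <<'E'
from fit import *
g=optics.grab_frame('top')
c=at_z(g,[368,178],26); xf=c[0]-604.9
for n,y,z in (('fix left outer top',45,20),('left rail inner top',32,20),('left inner base',32,12),('sp left top',28,26),('sp left bot',28,12),('sp right top',-28,26),('right rail inner top',-32,20),('right outer',-45,20),('right outer bench',-45,0)):
    print(n,proj(g,place(np.array([[xf,y,z]],float),(604.9,-335.7,.016)))[0].round(1))
E
```

```text
fix left outer top [352.  178.6]
left rail inner top [356.5 178.6]
left inner base [355.8 179.2]
sp left top [358.4 178.1]
sp left bot [357.1 179.2]
sp right top [377.6 177.9]
right rail inner top [378.3 178.4]
right outer [382.7 178.3]
right outer bench [380.5 179.9]
```

The measured spacer edges (columns 358.4 and 377.6) match a centred, flat spacer. The picker is on its mat and the stack is down, so I'm handing in.

```bash
python3 -c "
from bench import manip; print(manip.finish_job())"
```

```text
the job is handed in; nothing more can be done
None
```

The job is handed in, though no verdict came back: the bottom spacer was drawn out with the picker and lies flat, centred on the fixture with its slot facing a rail, the picker is back on its mat, the other three spacers look flat in the chute, and about 33 s of the 72 s were used.

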